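# Snap a sprung guide roller into a filament winder's yoke

## Task

Take the blue sprung roller from its black cradle and fit it into the yellow yoke of the filament winder: the red sprung plunger goes into the tall cheek's open groove and the steel pin into the recess of the short cheek. Push the plunger in against its spring without forcing anything, so that the roller slips down between the cheeks, then let it spring out until the pin is fully home, with the roller level, and let go; leave the other things on the bench where they are.

Things in the scene. Friction and masses are not known exactly. Their poses are not given: they have to be found in the camera images.
- stand: Filament winder traverse, fixed: plywood base 100 x 310 x 12 mm flat on the bench; along it (y axis) two steel rods and a brass screw, +y the end with the motor, a dark block 54 mm high. Origin: centre of the underside, on the bench; z up. It carries the yellow yoke.
- yoke_mark (a point): Middle of the rods at stand x = y = 0, 60 mm above the bench (axis height of the seated, level roller). The yellow yoke (crossbar, top 33 mm above the bench, and two cheeks 44 mm wide in x) stands locked up to 18 mm to either side of here, shifted by s along y. s is NOT measured: find it by touch or sight. It will not slide. Seated, the roller's origin is 7 mm towards -y of the yoke's middle.
- tall_mark (a point): Where the tall cheek would be for s = 0 (mark at stand y = +67 mm, 55 mm above the bench); its true inner face is s farther along y. Top 118 mm above the bench. The inner face has a vertical groove at x = 0, 13 mm wide, 8 mm deep, open inwards and at the top; floor 55 mm above the bench.
- short_mark (a point): Where the short cheek would be for s = 0 (mark at stand y = -67 mm, 55 mm above the bench); its true inner face is s farther along y, always 134 mm from the tall cheek's. 16 mm thick, top 75 mm above the bench, free above. Blind recess in the inner face at x = 0: 14 mm wide, 55 to 69 mm above the bench, 9 mm deep. Seated, the barrel's end lies against this face.
- roller: Loose roller, 170 g: a blue barrel 26 mm in diameter and 120 mm long. Origin: centre of the barrel, on its axis; y axis along the roller axis towards the red plunger. At -y a fixed steel pin, 9 mm in diameter with a round end, smooth, stands out 8 mm; at +y the red plunger, 9 mm in diameter with a round end, stands out 28 mm when free. It lies level in its cradle with its axis 40 mm above the bench.
- pin_tip (a point): The end of the steel pin, on the axis, 68 mm from the roller's origin towards -y of the roller.
- plunger_tip (a point): The end of the red plunger, on the axis: 88 mm from the roller's origin when free, 71 mm when pushed fully in.
- plunger (a joint): How far the plunger is pushed in (m): 0 free, 0.017 at its hard stop. Spring: 2 N when free plus 0.5 N per mm, so 5 N at 6 mm (seated in the yoke), 9 N at 14 mm (the pin just passes the short cheek's face), 10.5 N at the stop. Pushing harder only loads the stop; more than 20 N between roller and winder counts as forcing.
- cradle: Fixed black cradle, base 70 x 130 x 8 mm, with two V rests 14 mm wide, 45 mm to either side of its middle along its y axis (the roller's axis), 33 mm high; between them the barrel is free for the fingers. Origin: centre of the underside.
- jar: Bystander: amber jar with white lid, 54 mm in diameter, 75 mm high. Origin: centre of the underside.
- screwdriver: Bystander: screwdriver with orange handle lying on the bench, handle to its -x.
- gear: Bystander: purple printed gear 58 mm in diameter, 24 mm high with its hub. Origin: centre of the underside.
Not all that is in view belongs to the job. Of the things that look like the roller, the smallest one is meant.

How it is judged (in metres and radians):
At the end, for the whole second after the job is handed in: Roller at rest in the yoke, released: level and in line with the stand's y within 2 degrees; both tips within 4 mm of the stand's x = 0; pin tip (at the -y end) 56 to 66 mm, plunger tip 56 to 68 mm above the bench; plunger sprung out, pushed in only 3 to 8.5 mm (6 when fully home) (x of pin_tip in the frame of stand between -0.004 and 0.004 m and x of plunger_tip in the frame of stand between -0.004 and 0.004 m and z of pin_tip in the frame of stand between 0.056 and 0.066 m and z of plunger_tip in the frame of stand between 0.056 and 0.068 m and y of pin_tip in the frame of stand below -0.05 m and value of joint plunger between 0.003 and 0.0085 m and linear speed of roller below 0.02 m/s and angle between the y axis of roller and the y axis of stand, either way round below 0.035 rad); the robot touches nothing.
It fails at once if the roller is forced against the winder with more than 20 N (contact force between roller and stand above 20 N).
It fails at once if the jar is moved by more than 30 mm (distance of jar from where it was at the start of the episode above 0.03 m).
It fails at once if the screwdriver is moved by more than 30 mm (distance of screwdriver from where it was at the start of the episode above 0.03 m).
It fails at once if the gear is moved by more than 30 mm (distance of gear from where it was at the start of the episode above 0.03 m).
It also fails if it takes over 56 s, if anything falls off the work surface, if the arm or the gripper's body presses on something with over 40 N, if the wrist force passes 120 N, or if a joint passes its speed limit or range.

## Robot

A 6-joint arm with a two-finger parallel gripper is mounted at the origin on the work surface. World frame = base frame: x ahead of the robot, y to its left, z up, the work surface at z = 0. Lengths are in mm, angles in rad, forces in N, time in s.
With the tool pointing down it reaches from about 325 to 875 mm from the base axis. Payload 4.4 kg.
Tool frame: the origin (TCP) lies on the centre line of the jaws, within the pads' length; the fingertips stand ahead of it and the grasp point (between the pads) lies 6 mm ahead of it (ctrl.tcp_to_tips is the z of the fingertips in the tool frame, in mm); z points along the fingers, y is the line along which they close (so a half turn about z gives the same grasp; the last joint's range is limited). The gripper opens to 85 mm and grips with 20 to 120 N. Pads are 22 mm wide; open, the fingers measure 114 mm over their backs; the gripper's body (76 mm by 85 mm) begins 54 mm behind the grasp point. The pads swing forward as they close: fully open they stand 13 mm farther back than shut.
Start: joints at [1.143, 0.207, 1.542, -0, 1.393, -0.15], TCP at [157.145, 553.112, 256.282] pointing down, gripper open.
Joint ranges: [-2.73, 2.73], [-0.86, 2.22], [0.23, 2.46], [-1.11, 4.25], [0.08, 2.63], [-2.82, 2.82]. Speed limits (rad/s): [2.79, 2.79, 3.14, 3.14, 3.14, 3.14].

## Interface

Orientations are given as a 3x3 rotation matrix whose columns are the frame's x, y, z axes.
In Python, from plant import ctrl, sensors, optics gives the robot as it stands. Calls block until the motion is done:
- ctrl.move_ptp(position, orientation): joint-space move of the TCP to a pose.
- ctrl.move_l(position, rot=None, vel=150, threshold=None): straight line of the TCP; rot=None keeps the orientation; vel is the mean speed in mm/s. With threshold (N) it stops when the force on the tool has changed by that much, and returns True; else False.
- ctrl.set_joints(angles): joint-space move.
- ctrl.gripper_to(opening, force=None): finger opening in mm; force is the grip in N (None keeps the last); returns when the fingers have stopped.
- ctrl.hold(seconds).
- ctrl.solve_ik(position, orientation): joint angles nearest the present ones, or None.
- sensors.read_state(): the state.
- optics.grab_frame(name): name is "scene" or "top"; returns (picture, depth): 480x640x3 uint8, red, green, blue; 480x640 float32, mm along the optical axis (not along the pixel's ray), 0 where there is no reading.
- optics.camera_params(name): a dict with "mtx" (3x3 intrinsics, pixels), "R" (3x3) and "t" (3): a world point X has camera coordinates R X + t. Camera axes: x right, y down, z forward; pixel columns grow to the right and rows downward; lengths in mm; the calibration is good to about 2 mm. A picture is of the moment at which its call begins. camera_params takes no time and is no camera call.
A pose or a line that the arm cannot do raises ctrl.MotionError and nothing moves.
- ctrl.finish_job(): hands the job in, once; it reports no verdict.
The state is a dict: "t": time; "q": joint angles; "qvel": joint speeds; "tau": joint torques, N m; "eef_pos": TCP position; "eef_rot": TCP orientation; "force": force on the tool from outside, world axes, zero at the start; "wrist_torque": the same for the moment, N m; "grip_width": finger opening in mm.
Only numpy, scipy, OpenCV 4.12 (cv2) and the standard library are available. Lean on these libraries where they do the work, as an engineer would, in place of code of your own. Each camera call takes 0.05 s, during which the arm holds its last target. There are 200 camera calls.

## Working session

There is one attempt and no reset: what is moved stays moved. The work goes in short steps, each a Python script; the robot and the scene stay as the last script left them, time stands still between calls to the robot, and variables do not carry over. Pictures are saved under pics/ and viewed, on a budget of 10 in all, crops included, one or two more only if the job needs it, and the job is handed in when it is done.

```bash
ls; mkdir -p pics; cat > h.py <<'E'
import numpy as np, cv2
from plant import ctrl, sensors, optics
def grab(n):
    im,d=optics.grab_frame(n); p=optics.camera_params(n); return im,d,p
def pts(d,p):
    v,u=np.mgrid[0:480,0:640]; K=np.array(p["mtx"])
    c=np.stack([(u-K[0,2])/K[0,0]*d,(v-K[1,2])/K[1,1]*d,d],-1)
    return (c-np.array(p["t"]).ravel())@np.array(p["R"])
E
python3 - <<'E'
from h import *
for n in("scene","top"):
    im,d,p=grab(n); cv2.imwrite(f"pics/{n}0.png",im[:,:,::-1]); np.savez(f"{n}0.npz",im=im,d=d)
    R=np.array(p["R"]);print(n,p["mtx"],R,-R.T@np.array(p["t"]).ravel(),(d==0).mean())
print(ctrl.tcp_to_tips)
E
```

```text
pics
scene [[490.03630987   0.         314.83760731]
 [  0.         490.03630987 241.34762519]
 [  0.           0.           1.        ]] [[-0.46251658  0.88654706 -0.01061727]
 [ 0.72294017  0.37017545 -0.58337607]
 [-0.51326008 -0.27749676 -0.81213277]] [1038.79064227  322.91275097  896.1666574 ] 0.0041796875
top [[455.87242121   0.         330.21926612]
 [  0.         455.87242121 236.46537448]
 [  0.           0.           1.        ]] [[ 1.87156075e-02 -9.99822511e-01  2.16163943e-03]
 [-9.97714997e-01 -1.88164510e-02 -6.48901115e-02]
 [ 6.49192686e-02 -9.42242221e-04 -9.97890074e-01]] [ 437.50462434   27.85076227 1111.80486879] 0.003948567708333333
25.0
```

View pics/scene0.png

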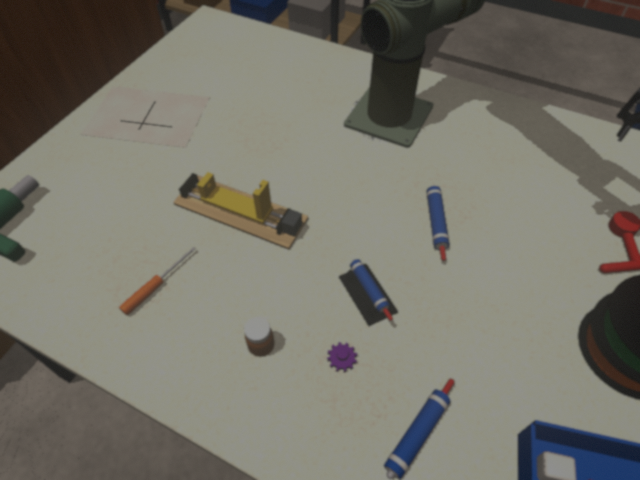

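View pics/top0.png

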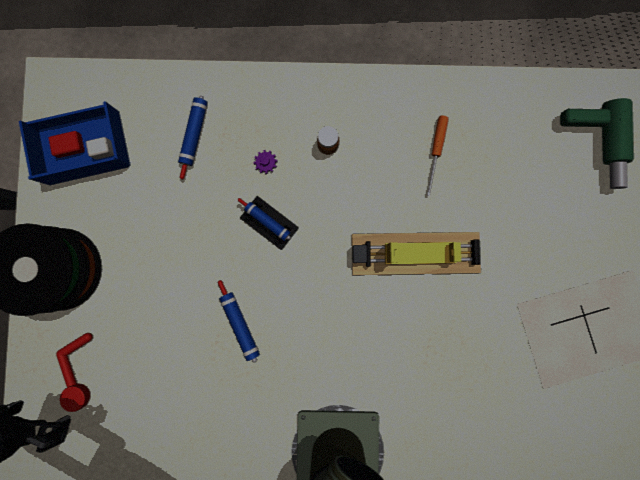

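The top view shows the cradled roller at about (265,220) with its red plunger at (240,202). The stand is at (415,254) with the motor on the left (+y), the jar at (328,140), the gear at (265,161) and the screwdriver at (436,155). The other two rollers are larger decoys lying on the bench.

```bash
cat > meas.py <<'E'
from h import *
def ray(uv,p,z):
    K=np.array(p["mtx"]);R=np.array(p["R"]);c=-R.T@np.array(p["t"]).ravel()
    uv=np.atleast_2d(uv).astype(float); r=np.c_[(uv[:,0]-K[0,2])/K[0,0],(uv[:,1]-K[1,2])/K[1,1],np.ones(len(uv))]@R
    return c+r*((z-c[2])/r[:,2])[:,None]
def mask(im,lo,hi,box):
    h=cv2.cvtColor(im,cv2.COLOR_RGB2HSV); m=cv2.inRange(h,lo,hi); b=np.zeros_like(m); b[box[1]:box[3],box[0]:box[2]]=255; return m&b
def line(P):
    c=P[:,:2].mean(0); a=np.linalg.svd(P[:,:2]-c,full_matrices=False)[2][0]; return c,a
if __name__=="__main__":
  B={"top":dict(rol=(230,190,300,250),stand=(345,225,490,285)),"scene":dict(rol=(335,250,405,330),stand=(165,165,320,255))}
  for n in B:
    z=np.load(n+"0.npz"); im,d=z["im"],z["d"]; p=optics.camera_params(n); P=pts(d,p)
    for nm,lo,hi,b,zz in(("blue",(105,120,50),(130,255,255),"rol",40),("red",(0,140,60),(8,255,255),"rol",40),("yellow",(24,130,50),(35,255,255),"stand",33),("wood",(10,60,80),(22,255,255),"stand",12)):
        m=mask(im,lo,hi,B[n][b]); v,u=np.nonzero(m)
        if len(u)<5: print(n,nm,len(u)); continue
        Q=ray(np.c_[u,v],p,zz); c,a=line(Q); t=(Q[:,:2]-c)@a
        rect=cv2.minAreaRect(Q[:,:2].astype(np.float32))
        D=P[m>0]; D=D[D[:,2]>-50]
        print(n,nm,len(u),"c",c.round(1),"ang",np.degrees(np.arctan2(a[1],a[0])).round(2),"ext",t.min().round(1),t.max().round(1),"rect",np.round(rect[0],1),np.round(rect[1],1),round(rect[2],2),"depth c",D.mean(0).round(1),"z",np.percentile(D[:,2],[2,50,90,99]).round(1))
        if nm=="yellow":
            for lo_,hi_ in((25,40),(60,82),(105,125)):
                S=D[(D[:,2]>lo_)&(D[:,2]<hi_)]
                if len(S): print("   z",lo_,hi_,len(S),S.mean(0).round(1),"min",S.min(0).round(1),"max",S.max(0).round(1))
  for n in B:
    z=np.load(n+"0.npz"); im=z["im"]; x0,y0,x1,y1=B[n]["stand"]; 
    cv2.imwrite(f"pics/{n}_crop.png",cv2.resize(im[y0:y1,x0:x1,::-1],None,fx=5,fy=5,interpolation=cv2.INTER_CUBIC))
  a,b=cv2.imread("pics/top_crop.png"),cv2.imread("pics/scene_crop.png")
  w=780; o=np.zeros((300+450,w,3),np.uint8); a=cv2.resize(a,(540,225)); b=cv2.resize(b,(600,348)); o=np.zeros((575,600,3),np.uint8); o[:225,:540]=a; o[225:573]=b; cv2.imwrite("pics/stand1.png",o)
E
python3 meas.py
```

```text
top blue 433 c [542.3 177. ] ang -126.71 ext -60.7 59.6 rect [542.6 177.5] [120.3  23.1] 53.29 depth c [541.2 175.5  51. ] z [45.1 51.3 54.4 56.9]
top red 27 c [586.3 238. ] ang -125.41 ext -10.5 10.5 rect [586.3 238. ] [21.   6.6] 54.26 depth c [585.7 237.   44.7] z [40.6 45.  47.2 48.4]
top yellow 1334 c [ 473.9 -190.6] ang -87.49 ext -86.3 93.0 rect [ 473.8 -193.6] [ 49.7 179.9] 1.08 depth c [ 473.3 -187.6   49.5] z [ 28.9  33.9 106.7 120.9]
   z 25 40 1027 [ 473.5 -188.5   33.1] min [ 447.6 -268.3   26.9] max [ 500.1 -103.    39.7]
   z 60 82 146 [ 475.3 -261.3   74.5] min [ 454.4 -269.8   63.6] max [ 497.8 -253.5   80.3]
   z 105 125 137 [ 471.  -111.9  117.6] min [ 449.  -121.9  105.2] max [ 492.8 -105.4  122.7]
top wood 2600 c [ 474.5 -181.7] ang 90.95 ext -153.1 157.7 rect [ 473.  -179.5] [ 99.5 310. ] 1.95 depth c [ 474.3 -180.5   17.9] z [ 7.5 12.2 15.4 34.8]
scene blue 345 c [542.3 176.7] ang 52.97 ext -61.5 54.8 rect [540.4 174. ] [116.2  19.3] 53.57 depth c [548.4 178.5  50.5] z [46.2 50.8 53.  54.8]
scene red 36 c [585.9 234.9] ang 51.68 ext -9.6 11.5 rect [586.6 235.5] [21.1  7.3] 47.55 depth c [587.  235.1  42.1] z [29.4 43.  44.8 46.4]
scene yellow 836 c [ 472.9 -193.9] ang 87.26 ext -106.9 86.2 rect [ 465.8 -209.2] [116.2 175.4] 16.23 depth c [ 482.5 -185.4   46.8] z [ 29.   32.6  75.  119.3]
   z 25 40 701 [ 479.4 -188.5   32.2] min [ 450.2 -255.4   27.2] max [ 504.  -109.3   36.5]
   z 60 82 68 [ 480.8 -256.    74. ] min [ 459.7 -270.1   62.8] max [ 501.  -118.8   82. ]
   z 105 125 60 [ 474.4 -111.1  117.1] min [ 454.  -118.2  112.9] max [ 493.4 -104.7  120.1]
scene wood 2503 c [ 491.4 -174.7] ang 91.44 ext -158.3 151.9 rect [ 455.6 -179.2] [148.2 310.1] 1.82 depth c [ 496.8 -169.9   20.3] z [  6.9  11.7  33.6 108.7]
```

View pics/stand1.png

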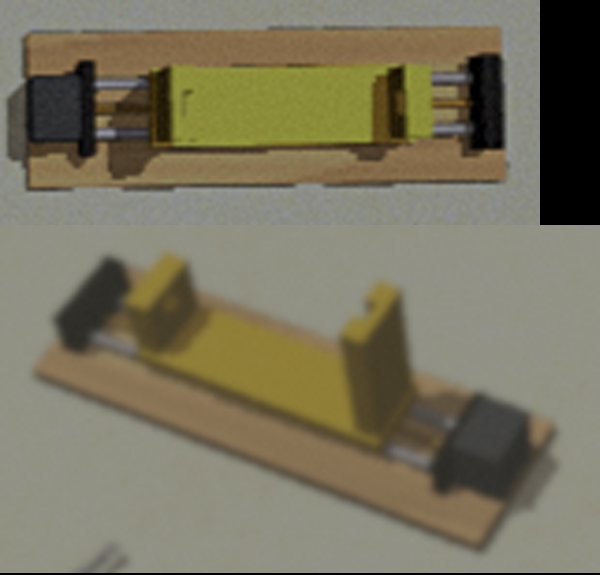

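The stand is at about (473,-179.5) with a yaw of about 1.9°. The yoke's middle is near y -187.5, so s is about -8 mm, and both views agree on the roller. Next I grasp it.

```bash
cat >> h.py <<'E'
YAW=np.radians(1.88); S0=np.array([473.,-179.5])
ex=np.array([np.cos(YAW),np.sin(YAW)]); ey=np.array([-np.sin(YAW),np.cos(YAW)])
def W(x,y,z): return list(S0+x*ex+y*ey)+[z]      # stand -> world
def SF(p): d=np.array(p[:2])-S0; return np.array([d@ex,d@ey,p[2]])
def R(deg,sg):
    a=np.radians(deg); x=sg*np.array([np.cos(a),np.sin(a),0]); z=np.array([0,0,-1.]); return np.c_[x,np.cross(z,x),z]
OFF=6.0 # grasp point ahead of TCP
def st(tag=""):
    s=sensors.read_state(); f=np.array(s["force"]); print(tag,"t",round(s["t"],2),"stand xyz",SF(s["eef_pos"]).round(2),"F(stand)",np.round([f[:2]@ex,f[:2]@ey,f[2]],2),"w",round(s["grip_width"],2),"M",np.round(s["wrist_torque"],2)); return s
E
python3 - <<'E'
from h import *
for sg in(1,-1):
    print(sg,ctrl.solve_ik([542.3,177,46],R(53.3,sg)),ctrl.solve_ik(W(0,-20,106),R(91.88,sg)))
sg=-1 if ctrl.solve_ik([542.3,177,46],R(53.3,1)) is None else None
q1=ctrl.solve_ik([542.3,177,46],R(53.3,1)); q2=ctrl.solve_ik(W(0,-20,106),R(91.88,1))
E
```

```text
1 [ 1.63797795e-01  4.54110744e-01  1.70238611e+00 -4.44089210e-16
  9.85095796e-01  8.04333631e-01] [-5.67137789e-01  2.58331144e-01  1.82139775e+00 -4.44089210e-16
  1.06186376e+00 -5.99949979e-01]
-1 [ 1.63797795e-01  4.54110744e-01  1.70238611e+00 -4.44089210e-16
  9.85095796e-01 -2.33725902e+00] [-5.67137789e-01  2.58331144e-01  1.82139775e+00 -4.44089210e-16
  1.06186376e+00  2.54164267e+00]
```

```bash
python3 - <<'E'
from h import *
c=[542.3,177.0]
ctrl.move_ptp(c+[140],R(53.3,1)); ctrl.move_l(c+[46],vel=120)
st("at"); ctrl.gripper_to(15,force=110); st("grip")
ctrl.move_l(c+[180],vel=150); st("lift")
ctrl.move_ptp(W(0,-8-13-22,180),R(91.88,1)); st("above")
im,d,p=grab("scene"); im2,_,_=grab("top")
np.savez("lift.npz",im=im,im2=im2)
o=np.vstack([cv2.resize(im[100:280,140:360],(660,540))[:300,:],cv2.resize(im2[180:300,330:510],(660,440))[:290]])
cv2.imwrite("pics/lift.png",o[:,:,::-1])
E
```

```text
at t 3.02 stand xyz [ 81.72 354.23  46.76] F(stand) [ 0.34 -0.18  0.27] w 85.5 M [ 0.03 -0.03 -0.01]
grip t 3.62 stand xyz [ 81.25 354.03  46.73] F(stand) [-2.12 -0.56  4.99] w 23.17 M [-0.07  0.33  0.01]
lift t 4.66 stand xyz [ 79.91 353.89 178.54] F(stand) [-0.48  0.6  -2.94] w 23.43 M [-0.03  0.02 -0.  ]
above t 6.16 stand xyz [ 1.5000e-01 -4.2300e+01  1.7966e+02] F(stand) [-0.12 -0.03 -2.76] w 23.16 M [-0.04 -0.02  0.04]
```

View pics/lift.png

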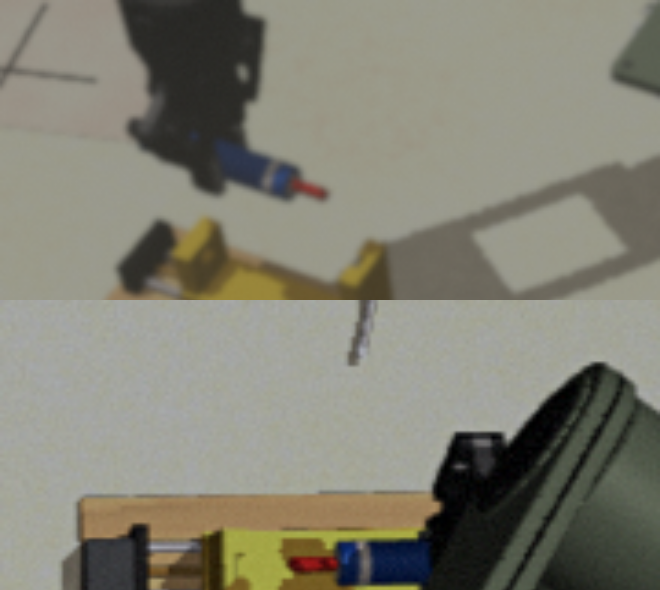

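The scene crop shows the roller held, with its red plunger at crop (315,190) pointing towards the tall cheek. I'll triangulate the red tip and the barrel to check how it sits in the hand, because the grip width of 23 mm is under the 26 mm diameter.

```bash
python3 - <<'E'
from h import *
from meas import mask
z=np.load("lift.npz"); s=sensors.read_state(); a=np.array(s["eef_pos"]); g=a+OFF*np.array(s["eef_rot"])[:,2]; print("grasp",g, np.array(s["eef_rot"]).round(4).tolist())
ay=np.array([*ey,0])
for n,k,box in(("scene","im",(195,130,260,175)),("top","im2",(400,240,460,275))):
    p=optics.camera_params(n); Rm,t,K=[np.array(p[i]) for i in("R","t","mtx")]; t=t.ravel()
    def pr(X): c=Rm@X+t; return (K@c/c[2])[:2]
    for nm,lo,hi in(("red",(0,120,50),(10,255,255)),("blue",(100,110,30),(130,255,255))):
        m=mask(z[k],lo,hi,box); v,u=np.nonzero(m); q=np.c_[u,v].astype(float); c=q.mean(0); d=np.linalg.svd(q-c,full_matrices=False)[2][0]; d*=np.sign(d[0])
        tt=(q-c)@d
        print(n,nm,len(u),"c",c.round(2),"ang",np.degrees(np.arctan2(d[1],d[0])).round(2),"ends",(c+d*tt.min()).round(1),(c+d*tt.max()).round(1))
    print(" pred tip",pr(g+88*ay).round(1),"barrel end",pr(g+60*ay).round(1),"mid plunger",pr(g+74*ay).round(1),"per mm z",(pr(g+74*ay+[0,0,5])-pr(g+74*ay)).round(2)/5)
E
```

```text
grasp [ 474.79969756 -221.58943987  173.8835844 ] [[-0.0342, 0.9994, -0.0001], [0.9994, 0.0342, 0.0003], [0.0003, -0.0001, -1.0]]
scene red 22 c [242.09 162.36] ang 19.02 ends [237.7 160.9] [247. 164.]
scene blue 17 c [233.18 159.18] ang -67.99 ends [232. 162.] [234.2 156.7]
 pred tip [249.  164.5] barrel end [237.3 160.4] mid plunger [243.1 162.4] per mm z [-0.064 -0.348]
top red 39 c [415.31 251.54] ang 2.74 ends [408.9 251.2] [421.1 251.8]
top blue 233 c [435.26 251.03] ang -0.54 ends [422.  251.2] [447.  250.9]
 pred tip [408.  250.8] barrel end [421.6 250.6] mid plunger [414.8 250.7] per mm z [ 0.092 -0.016]
```

The prediction matches both views to within about 1 px, so the roller sits centred and level in the hand. Next comes the groove approach by touch.

```bash
python3 - <<'E'
from h import *
ctrl.move_l(W(0,-43,104),vel=100); ctrl.hold(.3); st("start")
r=ctrl.move_l(W(0,-14,104),vel=15,threshold=2.2); print(r); st("stop"); ctrl.hold(.3); s=st("settled")
p=SF(s["eef_pos"])
if r:
  for sx in(1,-1):
    r=ctrl.move_l(W(p[0]+sx*3.5,p[1],104),vel=8,threshold=2.0); st(f"x{sx} {r}")
    ctrl.move_l(W(0,p[1],104),vel=20); ctrl.hold(.2); st("back")
E
```

```text
start t 7.47 stand xyz [  0.32 -43.25 104.6 ] F(stand) [-0.03 -0.68 -1.67] w 23.17 M [0.01 0.   0.04]
True
stop t 8.89 stand xyz [ -0.11 -19.7  103.64] F(stand) [ 0.57 -2.2  -0.73] w 22.99 M [-0.32 -0.12 -0.15]
settled t 9.19 stand xyz [ -0.6  -19.37 102.95] F(stand) [ 1.49 -3.26 -0.36] w 23.06 M [-0.29 -0.27 -0.15]
x1 True t 9.51 stand xyz [ -0.18 -19.6  102.67] F(stand) [ 0.85 -2.94 -1.69] w 23.4 M [-0.27 -0.08 -0.09]
back t 9.96 stand xyz [ -0.35 -19.32 103.7 ] F(stand) [ 0.96 -3.12 -2.31] w 23.22 M [-0.5  -0.07  0.02]
x-1 True t 10.26 stand xyz [ -0.76 -19.96 103.59] F(stand) [ 1.12 -3.09 -1.58] w 23.32 M [-0.4  -0.31 -0.16]
back t 10.71 stand xyz [-1.0000e-01 -1.9390e+01  1.0386e+02] F(stand) [ 1.27 -2.15 -1.95] w 22.88 M [-0.42 -0.07 -0.07]
```

```bash
cat >> h.py <<'E'
def avg(tag="",n=8):
    L=[]
    for _ in range(n):
        ctrl.hold(.03); s=sensors.read_state(); f=np.array(s["force"]); L.append([*SF(s["eef_pos"]),f[:2]@ex,f[:2]@ey,f[2]])
    m=np.mean(L,0); print(tag,"t",round(s["t"],2),m.round(2)); return m
E
python3 - <<'E'
from h import *
for x in(0,1,2,3,0,-1,-2,-3,0):
    ctrl.move_l(W(x,-19.5,104),vel=15); m=avg(f"x={x}")
    if x and abs(m[3])>5: continue
E
```

```text
x=0 t 11.22 [-7.0000e-02 -1.9480e+01  1.0395e+02  3.6000e-01 -2.3900e+00 -2.0500e+00]
x=1 t 11.74 [  0.84 -19.44 103.92  -0.91  -2.59  -2.14]
x=2 t 12.26 [  2.1  -19.52 104.03  -0.58  -2.58  -2.26]
x=3 t 12.78 [  3.13 -19.53 104.05  -0.23  -2.39  -2.03]
x=0 t 13.39 [-1.0000e-02 -1.9530e+01  1.0406e+02  4.8000e-01 -2.8300e+00 -1.5200e+00]
x=-1 t 13.91 [ -0.74 -19.59 104.13   1.89  -2.47  -1.89]
x=-2 t 14.43 [ -1.32 -19.72 104.33   4.7   -2.44  -1.84]
x=-3 t 14.94 [ -1.76 -19.86 104.52   5.86  -2.4   -2.07]
x=0 t 15.56 [ -0.6  -19.32 103.73   0.21  -2.75  -1.1 ]
```

The tip meets the groove's -x wall at about x = -0.6, so the groove's centre is near +1.4. I check the other wall, centre the roller, then compress the plunger stepwise.

```bash
python3 - <<'E'
from h import *
for x in(4,5,1.5):
    ctrl.move_l(W(x,-19.5,104),vel=20); m=avg(f"x={x}")
for y in(-12,-8,-6,-5):
    if ctrl.move_l(W(1.5,y,104),vel=20,threshold=9): print("stopped")
    m=avg(f"y={y}")
    if m[4]<-10: break
E
```

```text
x=4 t 16.18 [  3.84 -19.41 103.83  -0.82  -2.41  -1.98]
x=5 t 16.69 [  4.4  -19.33 103.72  -3.73  -2.9   -2.15]
x=1.5 t 17.28 [  2.28 -19.76 104.46   0.87  -2.06  -1.77]
y=-12 t 18.07 [  1.99 -12.81 104.45   1.15  -5.72  -1.75]
y=-8 t 18.69 [  2.05  -9.44 104.61   0.47  -7.43  -2.08]
y=-6 t 19.21 [  2.07  -7.75 104.67   0.38  -8.06  -2.04]
y=-5 t 19.73 [  2.09  -6.92 104.71   0.36  -8.43  -1.87]
```

```bash
python3 - <<'E'
from h import *
for y in(-3.5,-2.2):
    ctrl.move_l(W(1.2,y,104),vel=20); m=avg(f"y={y}")
im,d,p=grab("scene"); cv2.imwrite("pics/push.png",cv2.resize(im[150:260,160:320,::-1],None,fx=4,fy=4,interpolation=cv2.INTER_CUBIC))
E
```

```text
y=-3.5 t 20.24 [  2.02  -5.69 104.83   0.88  -9.19  -2.46]
y=-2.2 t 20.76 [  2.04  -4.59 104.87   0.82 -10.13  -2.  ]
```

View pics/push.png

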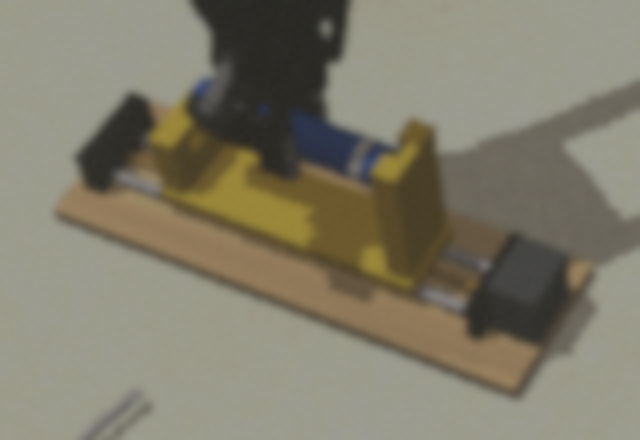

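The plunger is in the groove and compressed about 15.4 mm, and the barrel hangs above the short cheek. Now I lower it.

```bash
python3 - <<'E'
from h import *
r=ctrl.move_l(W(0.9,-2.0,88),vel=30,threshold=7); print(r); m=avg("z88")
if not r:
    r=ctrl.move_l(W(0.9,-2.0,74),vel=15,threshold=6); print(r); m=avg("z74")
if not r:
    r=ctrl.move_l(W(0.9,-2.0,67),vel=15,threshold=6); print(r); m=avg("z67")
im,d,p=grab("scene"); cv2.imwrite("pics/low.png",cv2.resize(im[150:260,160:320,::-1],None,fx=4,fy=4,interpolation=cv2.INTER_CUBIC))
E
```

```text
False
z88 t 21.76 [ 2.56 -4.73 89.71  1.02 -9.64  0.81]
False
z74 t 23.11 [ 2.58 -4.75 75.78  0.49 -9.82  1.31]
False
z67 t 23.99 [ 2.68 -4.77 68.78  0.82 -9.88  1.39]
```

View pics/low.png

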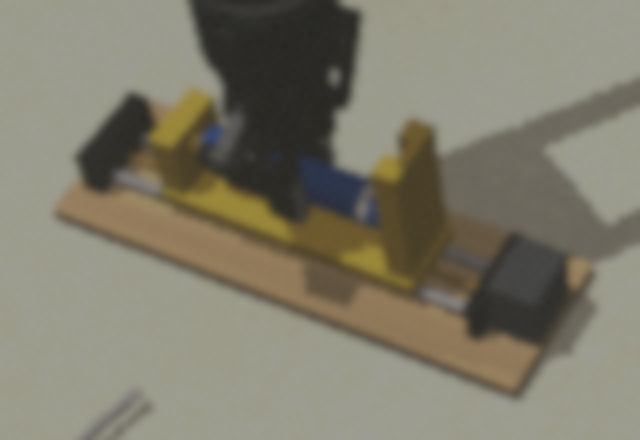

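The roller is down between the cheeks without a snag; the pin end is visible at crop (210,137). I trim x and z, then slide it towards -y in guarded steps.

```bash
python3 - <<'E'
from h import *
ctrl.move_l(W(-0.1,-2.0,66.2),vel=15); m=avg("trim")
for y in(-5,-8,-10,-11.5):
    r=ctrl.move_l(W(0.3,y,66.2),vel=12,threshold=5); m=avg(f"y={y} {r}")
    if r: break
E
```

```text
trim t 24.56 [ 2.07 -4.87 68.11  1.31 -9.48  1.  ]
y=-5 False t 25.23 [ 2.1  -7.34 67.87  1.1  -8.48  0.99]
y=-8 False t 25.89 [ 1.92 -9.84 67.65  1.7  -7.16  0.9 ]
y=-10 False t 26.48 [  1.73 -11.47  67.46   1.52  -6.53   0.12]
y=-11.5 False t 27.02 [  1.57 -12.69  67.3    1.46  -5.53   0.32]
```

The pin is about 7 mm into the recess and the force follows the spring. I finish the slide, settle the roller onto the floors and take a look before releasing.

```bash
python3 - <<'E'
from h import *
r=ctrl.move_l(W(0.5,-13.2,66.2),vel=10,threshold=3); m=avg(f"home {r}")
r=ctrl.move_l(W(0.5,-13.2,65.0),vel=8,threshold=3); m=avg(f"down {r}")
im,d,p=grab("scene"); cv2.imwrite("pics/home.png",cv2.resize(im[150:260,160:320,::-1],None,fx=4,fy=4,interpolation=cv2.INTER_CUBIC))
E
```

```text
home False t 27.61 [  1.47 -14.04  67.09   1.37  -5.43   0.32]
down False t 28.18 [  1.45 -14.04  66.02   0.83  -4.98   2.08]
```

View pics/home.png

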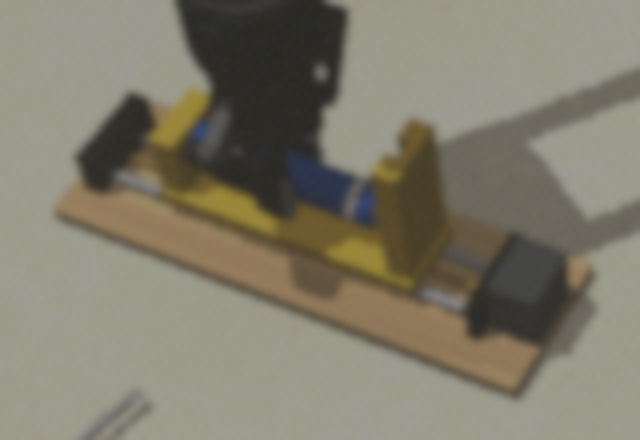

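The barrel end lies by the short cheek and the roller looks level. I release it, retreat and check.

```bash
python3 - <<'E'
from h import *
from meas import mask,ray,line
ctrl.gripper_to(70); ctrl.hold(.3); s=st("open")
p=s["eef_pos"]; ctrl.move_l([p[0],p[1],220],vel=120); ctrl.move_ptp([300,200,300],R(90,1)); ctrl.hold(.3); st("away")
im,d,pc=grab("scene"); im2,d2,pt=grab("top"); 
for n,I,D,pp,box in(("scene",im,d,pc,(190,165,290,230)),("top",im2,d2,pt,(370,230,470,275))):
    m=mask(I,(103,110,30),(130,255,255),box); v,u=np.nonzero(m); Q=ray(np.c_[u,v],pp,60); c,a=line(Q); t=(Q[:,:2]-c)@a
    P=pts(D,pp)[m>0]; y=np.array([SF(q)[1] for q in P]); f=np.polyfit(y,P[:,2],1)
    print(n,len(u),"c stand",SF([*c,60]).round(1),"ang rel",(np.degrees(np.arctan2(a[1],a[0]))%180-91.88).round(2),"ext",t.min().round(1),t.max().round(1),"z mean",P[:,2].mean().round(1),"z tilt deg",np.degrees(f[0]).round(2),"ends y",y.min().round(1),y.max().round(1))
o=np.vstack([cv2.resize(im[160:245,170:320],(750,425),interpolation=cv2.INTER_CUBIC)[:330],cv2.resize(im2[228:282,345:485],(750,289),interpolation=cv2.INTER_CUBIC)[:270]])
cv2.imwrite("pics/final.png",o[:,:,::-1])
E
```

```text
open t 29.04 stand xyz [  0.49 -13.2   65.01] F(stand) [-0.19  1.08  0.36] w 70.17 M [ 0.02  0.02 -0.02]
away t 32.39 stand xyz [-160.13  384.64  299.84] F(stand) [0.09 0.29 0.05] w 70.1 M [0.02 0.   0.01]
scene 234 c stand [  1.2 -18.6  60. ] ang rel -1.43 ext -60.3 58.2 z mean 76.5 z tilt deg 72.87 ends y -72.9 483.6
top 469 c stand [  0. -17.  60.] ang rel 0.16 ext -58.7 59.7 z mean 72.2 z tilt deg 25.54 ends y -73.4 208.4
```

View pics/final.png

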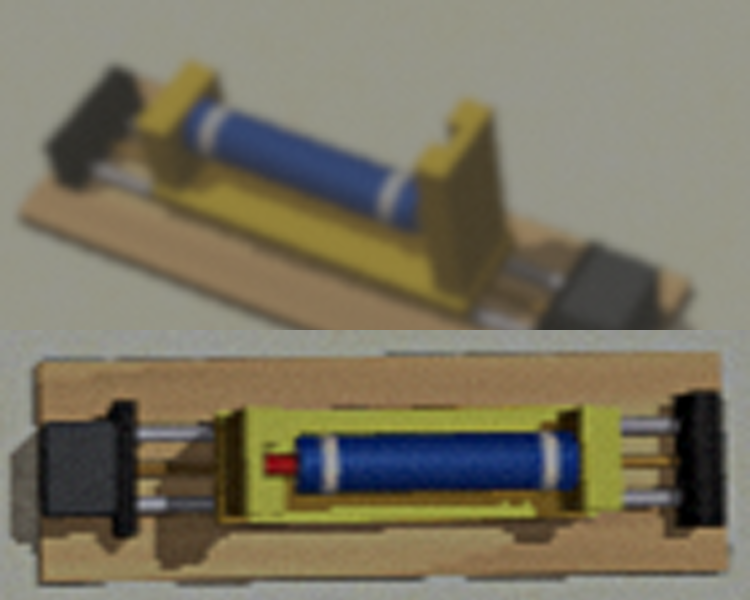

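The roller lies between the cheeks, its barrel end at the short cheek (crop 578,460) and the plunger running into the tall cheek's groove (crop 265,463). The tilt fit was spoiled by depth outliers, so I repeat it robustly.

```bash
python3 - <<'E'
from h import *
from meas import mask
for n,box in(("scene",(190,165,290,230)),("top",(370,230,470,275))):
    A=[]
    for _ in range(6):
        I,D,pp=grab(n); m=mask(I,(103,110,30),(130,255,255),box); A.append(pts(D,pp)[m>0])
    P=np.vstack(A); Y=np.array([SF(q) for q in P]); Y=Y[(Y[:,2]>60)&(Y[:,2]<82)&(abs(Y[:,0])<9)]
    e=np.arange(-75,46,15); top=[np.percentile(Y[(Y[:,1]>=a)&(Y[:,1]<a+15),2],80) for a in e[:-1]]
    f=np.polyfit(e[1:-2]+7.5,top[1:-1],1); print(n,len(Y),np.round(top,1),"tilt",np.degrees(f[0]).round(2),"y",np.percentile(Y[:,1],[.5,99.5]).round(1))
E
```

```text
scene 772 [73.6 72.3 72.2 72.1 72.2 72.2 72.  71.2] tilt -0.17 y [-69.8  41.2]
top 2103 [73.  73.  72.9 72.7 73.3 72.6 72.8 72.5] tilt -0.12 y [-72.9  44.3]
```

```bash
python3 -c "
from plant import ctrl
ctrl.finish_job()"
```

```text
the job is handed in; nothing more can be done
```

The roller is seated in the yoke and released, and the job was handed in at about 33 s on the robot's clock. The job reports no verdict, so what follows is from my own checks.

**What I did:** I took the roller from its cradle and found the groove by touch. Its centre was about 1.7 mm in +x from my camera estimate, and the yoke's shift s came out at about -7.5 mm. I compressed the plunger about 15 mm, lowered the roller between the cheeks, let the pin slide home and let go. The largest averaged force along the stand I read was about 10 N, against the 20 N limit.

**Last checks:**
- **Level:** the robust fits gave a tilt of 0.1 to 0.2° in both views, with the axis about 60 mm above the bench.
- **In line with the stand:** the top view gave 0.2° off. The scene view gave -1.4°, but the tall cheek partly hides the barrel there, so I trusted the top view.
- **Pin and plunger:** the barrel end lies at the short cheek. The spring force (about 5 N) and the position just before release both put the plunger about 6 mm in; I had no direct measurement of it afterwards.
- **Failed check:** my first tilt fit (25° and 73°) was spoiled by depth outliers, so I repeated it with filtering.
- **Bystanders:** the arm's path stayed clear of the jar, screwdriver and gear, but I did not measure their positions again at the end.

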